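# Hook the yellow glaze tile out of the drying rack

### The job

The yellow glaze test tile is stuck inside one of the two narrow covered lanes of the tile rack. Take the blue-handled hooked pick off its rest block, reach it down through the slit behind the yellow tile and drag the tile out until it lies flat on the rack's front ledge, wholly clear of the lane; then lay the pick back on its rest just as it lay. Do not touch the yellow tile with the gripper, and leave the maroon tile where it is in the other lane.

Things in the scene. Friction and masses are not known exactly. Their poses are not given: they have to be found in the camera images.
- hook: Hooked pick, 110 g, level on a fixed cork-topped block (90 x 40, 50 mm tall). Blue handle 100 long (x), 18 wide (y), 24 tall. Origin: centre of handle's underside; +x towards the hook, z up. A 5 mm steel shank runs from the handle's front end, 12 mm above its underside, to x = 105, then straight down to a tip 40 mm BELOW the underside, hanging free. Grip across the handle near x = 15 (centre of mass).
- yellow_tile: Yellow-topped test tile, 56 long (x, along the lane) x 46 wide (y) x 10 mm thick, 55 g. Origin: centre of its underside. It lies flat on the rack's base in either lane, its front edge 20 to 50 mm in from the mouth, the lane empty for at least 35 mm behind it. It slides freely.
- maroon_tile: Same tile with a dark maroon top, in the other lane; to be left alone.
- rack: Fixed rack. Origin: centre of base's underside (270 x 120, 5 thick); +x from mouths to back, away from robot. x -135 to -15 mm: flat ledge. x -15 to 129: two lanes 51 wide, centred at y +28.5 and -28.5, walls 6 thick, back wall at 129. Cover over them, underside 20, top 26 mm above table, with a slit 24 wide along each lane's centre from open mouth to back.
Things that resemble listed ones, but are neither listed nor needed, are in the scene too. There is more than one size of the hook; the job needs the larger. Leave any purple look-alike of the yellow_tile alone.

How it is judged (in metres and radians):
On the way, in this order (a step that is already met when the one before it is completed fails the run):
1. the hooked pick catches the yellow tile inside its lane (contact force between hook and yellow_tile above 0.05 N and x of yellow_tile in the frame of rack above -0.01 m), for 0.05 s.
2. the yellow tile lies flat on the front ledge, wholly out of the lane (x of yellow_tile in the frame of rack between -0.13 and -0.041 m and y of yellow_tile in the frame of rack between -0.06 and 0.06 m and z of yellow_tile in the frame of rack between 0.002 and 0.01 m and angle between yellow_tile's own z axis and vertical below 0.1 rad), for 0.2 s.
At the end, for the whole second after the job is handed in: The yellow tile lies still and flat (6 degrees) on the front ledge, wholly out of the lane, its centre 26 to 115 mm in front of the mouths; the pick lies level (9 degrees) and still on its rest, within 20 mm of where it lay; the maroon tile is within 10 mm of where it was (all of step 2 and linear speed of each of yellow_tile, hook below 0.02 m/s and distance of hook from where it was at the start of the episode below 0.02 m and angle between hook's own z axis and vertical below 0.15 rad and distance of maroon_tile from where it was at the start of the episode below 0.01 m); the robot touches nothing.
It fails at once if the gripper touches the yellow tile (contact force between the fingers and yellow_tile above 0.5 N).
It fails at once if the maroon tile is moved more than 10 mm (distance of maroon_tile from where it was at the start of the episode above 0.01 m).
It also fails if it takes over 51 s, if anything falls off the work surface, if the arm or the gripper's body presses on something with over 40 N, if the wrist force passes 120 N, or if a joint passes its speed limit or range.

### The arm

A 7-joint arm with a two-finger parallel gripper is mounted at the origin on the work surface. World frame = base frame: x ahead of the robot, y to its left, z up, the work surface at z = 0. Lengths are in mm, angles in rad, forces in N, time in s.
With the tool pointing down it reaches from about 425 to 975 mm from the base axis. Payload 16.7 kg.
Tool frame: the origin (TCP) lies at the centre of the arm's flange, where the gripper is bolted on; the fingertips stand 173 mm ahead of it and the grasp point (between the pads) lies 155 mm ahead of it (ctrl.tip_extent is the distance from the TCP to the fingertips, in mm); z points along the fingers, y is the line along which they close (so a half turn about z gives the same grasp; the last joint's range is limited). The gripper opens to 85 mm and grips with 20 to 120 N. Pads are 22 mm wide; open, the fingers measure 114 mm over their backs; the gripper's body (76 mm by 85 mm) begins 54 mm behind the grasp point. The pads swing forward as they close: fully open they stand 13 mm farther back than shut.
Start: joints at [-1.359, 0.426, 0.074, 1.606, -0.034, 1.111, -0.067], TCP at [238.932, 631.268, 404.702] pointing down, gripper open.
Joint ranges: [-2.85, 2.85], [-0.5, 2.14], [-1.23, 1.37], [0.21, 2.46], [-1.02, 4.16], [0.16, 2.05], [-2.73, 2.73]. Speed limits (rad/s): [1.89, 1.89, 2.39, 2.39, 3.01, 3.01, 3.01].

### API

Orientations are given as a rotation vector (axis times angle).
In Python, from rig import ctrl, cams, ticket gives the robot as it stands.
- The arm moves only by the tool carry_out, never from a script. Its argument "commands" is one flat list of numbers, 7 for each row, row after row: the shift along the tool's x, y, z in mm, then the turn, a rotation vector about the tool's x, y, z in rad, then the finger opening in mm, from 0 to 85.4. In form: [x, y, z, ax, ay, az, claw, x, y, z, ax, ay, az, claw, ...]. A call has 1 to 5 rows; each row shifts and turns the commanded pose from where the row before left it, along the tool's axes as they then stand; what a row does not reach is not made up. A row lasts 1/8 s, in which the tool goes at most 62.5 mm and 10.7 degrees, less where a joint would pass 70% of its speed; a pose out of reach is approached as far as the arm can. A call with a gripper value outside its range is refused whole. The fingers move at their own pace and stop on an object; the grip force is fixed at half the most. Time passes only in rows, so rows that do not move let the fingers close. It gives the time, the measured TCP pose, the force, the opening and the grip force at its end, in the units of the state.
- ctrl.state(): the state, without advancing time (a new reading comes with each control period).
- cams.get_image(name): name is "scene" or "top" or "wrist"; returns a dict with "pixels" (384x512x3 uint8, red, green, blue), "fx", "fy", "cx", "cy" (pixels), "k1" (the pictures are not rectified: a ray, as slopes to the right and down, at radius r is drawn at 1 + k1 r^2 times it, then the intrinsics apply), "eye" and "rotation" of the camera in the world. Camera axes: x right, y up, looking along -z (the intrinsics and any distortion apply to the point x, -y, -z); pixel columns grow to the right and rows downward; lengths in mm; the calibration is good to about 2 mm. A picture is of the moment at which its call begins. There is no depth.
- ticket.finish_job(): hands the job in; it is judged then, once.
The state is a dict: "t": time; "q": joint angles; "dq": joint speeds; "tau": joint torques, N m; "ee_pos": TCP position; "eef_rot": TCP orientation; "contact_force": force on the tool from outside, world axes, zero at the start; "wrist_torque": the same for the moment, N m; "finger_gap": finger opening in mm; "grasp_force": force on a finger pad.
Only numpy, scipy, OpenCV 4.12 (cv2) and the standard library are available. Lean on these libraries where they do the work, as an engineer would, in place of code of your own. Each camera call takes 0.05 s, during which the arm holds its last target. There are 200 camera calls.

## Working session

There is one attempt and no reset: what is moved stays moved. The work goes in short steps, Python scripts to look and compute and a tool call to move; the robot and the scene stay as the last step left them, time stands still between calls to the robot, and variables do not carry over. Pictures are saved under pics/ and viewed, at most 10 in all, crops included, and the job is handed in when it is done.

Besides the shell and the picture viewer there is one more tool, called in YAML: its name, and indented under it one key for each argument. carry_out: Moves the arm, as the interface text tells. Its arguments: {"type":"object","properties":{"commands":{"type":"array"}},"required":["commands"]}

```bash
mkdir -p pics; cat > h.py <<'E'
import numpy as np,cv2
from rig import ctrl,cams,ticket
def save(n,f):
    im=cams.get_image(n); cv2.imwrite(f,cv2.cvtColor(im["pixels"],cv2.COLOR_RGB2BGR)); return im
def ray(im,u,v):
    K=np.array([[im["fx"],0,im["cx"]],[0,im["fy"],im["cy"]],[0,0,1.]])
    p=cv2.undistortPoints(np.array([[[u,v]]],float),K,np.array([im["k1"],0,0,0.]))[0,0]
    return np.array(im["eye"]),np.array(im["rotation"]).reshape(3,3)@np.array([p[0],-p[1],-1])
def onz(im,u,v,z):
    e,d=ray(im,u,v); return e+d*(z-e[2])/d[2]
E
python3 - <<'E'
from h import *
a=save("top","pics/top1.png");b=save("scene","pics/sc1.png")
for i in(a,b):print({k:np.round(v,3).tolist() for k,v in i.items() if k!="pixels"})
print(ctrl.state())
E
```

```text
{'fx': 411.569, 'fy': 411.569, 'cx': 252.63, 'cy': 194.984, 'k1': 0.014, 'eye': [445.47, -26.369, 919.239], 'rotation': [0.072, -0.084, -1.541]}
{'fx': 405.022, 'fy': 405.022, 'cx': 259.542, 'cy': 194.477, 'k1': -0.112, 'eye': [933.122, -522.011, 688.859], 'rotation': [0.753, 0.274, 0.674]}
{'t': 0.1, 'q': array([-1.35850533,  0.42666279,  0.07383438,  1.60656285, -0.03408091,
        1.11078833, -0.06709882]), 'dq': array([-6.30410168e-04, -3.21956701e-03,  5.34402045e-04, -1.28005738e-03,
       -7.41795467e-04,  1.09920792e-05,  5.04456112e-04]), 'tau': array([ 8.94249533e-03, -9.51541114e+01,  3.77246484e+00, -4.64400280e+01,
        1.99507613e-02,  6.49810187e-03, -8.85716895e-05]), 'ee_pos': array([238.85919303, 631.13809229, 404.07564293]), 'eef_rot': array([-5.65192714e-01, -3.09021182e+00,  1.81676264e-03]), 'contact_force': array([ 0.52807461, -0.14563314,  0.75093785]), 'wrist_torque': array([0.00580501, 0.04526395, 0.02724009]), 'grasp_force': 0.0, 'finger_gap': 85.41103008390081}
```

View pics/top1.png

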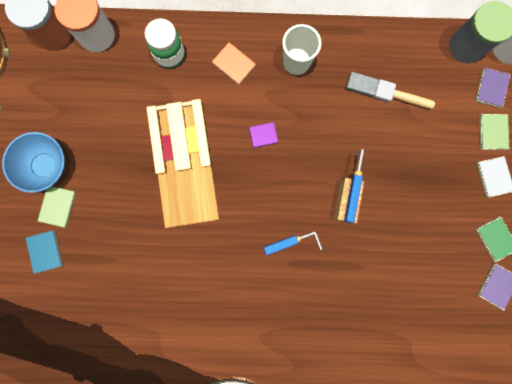

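View pics/sc1.png

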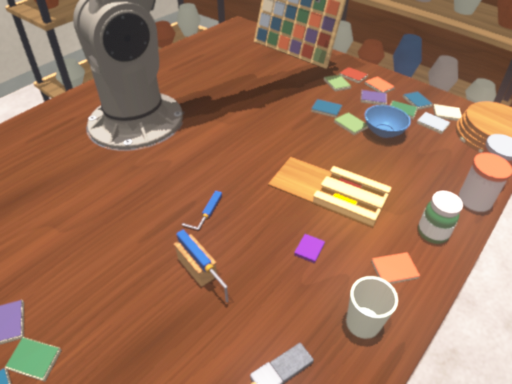

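The top view shows two blue-handled picks. The one at (355,195) lies on the cork block, and the other at (285,245) is smaller and lies flat on the table. The one on the block fits. The yellow tile is at about (193,138) in the right lane, the maroon one at (167,148) in the left lane, and the purple look-alike at (263,134). I'll confirm in one crop.

```bash
sed -i 's/np.array(im\["rotation"\]).reshape(3,3)@/cv2.Rodrigues(np.array(im["rotation"],float))[0]@/' h.py
python3 - <<'E'
from h import *
im=cams.get_image("top");p=im["pixels"];b=cv2.cvtColor(p,cv2.COLOR_RGB2BGR)
c1=cv2.resize(b[92:235,140:225],None,fx=4,fy=4,interpolation=cv2.INTER_CUBIC);c2=cv2.resize(b[140:283,255:370],None,fx=4,fy=4,interpolation=cv2.INTER_CUBIC)
cv2.imwrite("pics/crop.png",np.hstack([c1[:,:340],c2[:,:460]]))
hsv=cv2.cvtColor(p,cv2.COLOR_RGB2HSV)
def rect(lo,hi,box,z):
    m=cv2.inRange(hsv,lo,hi);k=np.zeros_like(m);x0,y0,x1,y1=box;k[y0:y1,x0:x1]=m[y0:y1,x0:x1]
    c=max(cv2.findContours(k,0,2)[0],key=cv2.contourArea);r=cv2.minAreaRect(c);P=np.array([onz(im,*q,z)[:2] for q in cv2.boxPoints(r)])
    print(np.round(cv2.boxPoints(r),1).tolist(),np.round(P,1).tolist(),"c",np.round(P.mean(0),1),"len",np.round([np.linalg.norm(P[1]-P[0]),np.linalg.norm(P[2]-P[1])],1));return P
print("hook");P=rect((100,120,60),(125,255,255),(335,150,375,230),74)
rect((100,120,60),(125,255,255),(260,230,305,260),14)
print("yellow");rect((24,150,100),(34,255,255),(180,95,210,160),15)
print("maroon");rect((165,120,40),(179,255,255),(155,120,180,170),15)
print("ledge");rect((10,60,120),(24,190,255),(140,160,225,235),5)
E
```

```text
hook
[[344.5, 220.8000030517578], [353.20001220703125, 174.5], [361.8999938964844, 176.10000610351562], [353.20001220703125, 222.39999389648438]] [[481.9, -221.8], [578.5, -239.3], [575.5, -257.5], [479.0, -239.8]] c [ 528.7 -239.6] len [98.2 18.4]
[[263.1000061035156, 247.0], [294.8999938964844, 235.0], [297.79998779296875, 242.8000030517578], [266.0, 254.6999969482422]] [[422.3, -58.2], [450.1, -127.2], [433.4, -133.8], [405.7, -65.0]] c [427.9 -96. ] len [74.4 18. ]
yellow
[[187.0, 142.0], [187.0, 142.0], [187.0, 140.0], [187.0, 140.0]] [[650.1, 117.6], [650.1, 117.6], [654.7, 117.8], [654.7, 117.8]] c [652.4 117.7] len [0.  4.5]
maroon
[[160.60000610351562, 136.10000610351562], [169.39999389648438, 134.89999389648438], [172.60000610351562, 158.39999389648438], [163.6999969482422, 159.60000610351562]] [[661.8, 176.9], [665.1, 157.4], [612.1, 147.9], [608.9, 167.4]] c [637.  162.4] len [19.8 53.8]
ledge
[[140.0, 160.0], [224.0, 160.0], [224.0, 234.0], [140.0, 234.0]] [[608.1, 222.5], [613.7, 34.3], [448.1, 28.6], [443.1, 213.5]] c [528.3 124.7] len [188.2 165.7]
```

View pics/crop.png

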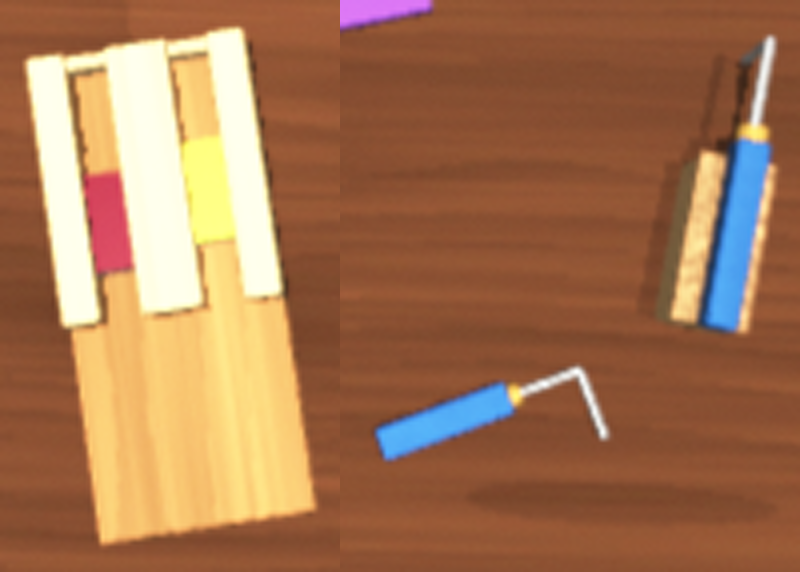

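The crop shows the larger pick on the cork block, its shank tip at (770,38) in the crop. The other pick has a 74 mm handle and lies flat on the table, so it is the small one. The yellow tile is in the right lane with its front edge at crop (196,243)-(236,238) and its back edge at (183,140)-(222,136).

```bash
cat > m.py <<'E'
from h import *
im=cams.get_image("top")
f=lambda x,y,z:onz(im,x/4+140-.4,y/4+92-.4,z)[:2]
n=np.round
A,B=f(101,544,5),f(316,509,5)
C=[f(26,58,26),f(244,28,26),f(284,296,26),f(62,327,26)]
print("ledge",n(A,1),n(B,1),np.linalg.norm(A-B));print("cover",n(C,1).tolist(),[n(np.linalg.norm(C[i]-C[(i+1)%4]),1) for i in range(4)])
# fit rack pose: known rack-frame points
R=np.array([[-135,60],[-135,-60],[129,60],[129,-60],[-15,-60],[-15,60]],float);W=np.array([A,B]+C)
r0,w0=R.mean(0),W.mean(0);H=(R-r0).T@(W-w0);th=np.arctan2(H[0,1]-H[1,0],H[0,0]+H[1,1])
M=np.array([[np.cos(th),-np.sin(th)],[np.sin(th),np.cos(th)]]);o=w0-M@r0
print("rack",n(o,1),th,"res",n(W-(R@M.T+o),1).tolist())
for q in[(196,243),(236,238),(183,140),(222,136)]:print("yel rack",n(M.T@(f(*q,15)-o),1))
g=lambda x,y,z:onz(im,(x-340)/4+255-.4,y/4+140-.4,z)[:2]
print("bend",n(g(771,38,62),1),"collar",n(g(755,130,62),1))
H=[g(*q,74) for q in((737,138),(771,144),(740,331),(703,325))];print("hook",n(H,1).tolist(),n(np.mean(H,0),1))
E
python3 m.py
```

```text
ledge [458.6 159.6] [481.2  41.7] 120.01449410931257
cover [[725.9, 209.8], [746.9, 89.8], [596.6, 61.9], [575.8, 182.3]] [np.float64(121.8), np.float64(152.9), np.float64(122.2), np.float64(152.5)]
rack [604.4 125.5] 0.18124691945293192 res [[-2.2, -0.5], [-1.2, -0.4], [5.4, 2.1], [4.8, 0.1], [-3.9, -1.8], [-3.0, 0.6]]
yel rack [ 19.8 -16.3]
yel rack [ 19.3 -38.7]
yel rack [ 78.9 -17.2]
yel rack [ 77.9 -39.1]
bend [ 635.2 -261.6] collar [ 585.7 -253.3]
hook [[579.3, -240.8], [576.6, -258.4], [479.2, -242.6], [481.8, -223.6]] [ 529.2 -241.4]
```

```bash
sed -i 's/\[129,60\],\[129,-60\]/[135,60],[135,-60]/' m.py; cat >> h.py <<'E'
from scipy.spatial.transform import Rotation as Ro
def plan(*tg):
    """tg: (x,y,z,yaw of tool y,rows); prints per-row tool moves"""
    s=ctrl.state();p=np.array(s["ee_pos"]);R=Ro.from_rotvec(s["eef_rot"])
    for x,y,z,yaw,n in tg:
        Y=np.array([np.cos(yaw),np.sin(yaw),0]);Z=np.array([0,0,-1.])
        T=Ro.from_matrix(np.c_[np.cross(Y,Z),Y,Z]);w=(R.inv()*T).as_rotvec()/n;d=(np.array([x,y,z])-p)/n
        for i in range(n):
            print(np.round(R.inv().apply(d),1).tolist()+np.round(w,4).tolist()); R=R*Ro.from_rotvec(w)
        p=np.array([x,y,z]);R=T
E
python3 m.py; python3 - <<'E'
from h import *
print(ctrl.tip_extent)
plan((480,150,450,1.5708+.18,10))
E
```

```text
ledge [458.6 159.6] [481.2  41.7] 120.01449410931257
cover [[725.9, 209.8], [746.9, 89.8], [596.6, 61.9], [575.8, 182.3]] [np.float64(121.8), np.float64(152.9), np.float64(122.2), np.float64(152.5)]
rack [602.4 125.1] 0.18126634174385112 res [[-0.2, -0.2], [0.8, -0.0], [1.5, 1.4], [0.8, -0.6], [-1.9, -1.5], [-1.0, 0.9]]
yel rack [ 21.8 -16.3]
yel rack [ 21.3 -38.7]
yel rack [ 80.9 -17.2]
yel rack [ 79.9 -39.1]
bend [ 635.2 -261.6] collar [ 585.7 -253.3]
hook [[579.3, -240.8], [576.6, -258.4], [479.2, -242.6], [481.8, -223.6]] [ 529.2 -241.4]
173.4
[-39.6, -36.5, -4.5, -0.0001, -0.0, -0.0542]
[-37.6, -38.6, -4.5, -0.0001, -0.0, -0.0542]
[-35.4, -40.5, -4.5, -0.0001, -0.0, -0.0542]
[-33.2, -42.4, -4.5, -0.0001, -0.0, -0.0542]
[-30.8, -44.1, -4.5, -0.0001, -0.0, -0.0542]
[-28.4, -45.7, -4.5, -0.0001, -0.0, -0.0542]
[-25.9, -47.2, -4.5, -0.0001, -0.0, -0.0542]
[-23.3, -48.5, -4.6, -0.0001, -0.0, -0.0542]
[-20.6, -49.7, -4.6, -0.0001, -0.0, -0.0542]
[-17.9, -50.8, -4.6, -0.0001, -0.0, -0.0542]
```

carry_out:
  commands: [-39.6,-36.5,-4.5,0,0,-0.054,85,-37.6,-38.6,-4.5,0,0,-0.054,85,-35.4,-40.5,-4.5,0,0,-0.054,85,-33.2,-42.4,-4.5,0,0,-0.054,85,-30.8,-44.1,-4.5,0,0,-0.054,85]

```text
t: 0.88
ee_pos: [360.1, 388.9, 427.4]
eef_rot: [0.142, 3.138, 0.0]
contact_force: [0.6, 0.2, 0.5]
finger_gap: 84.6
grasp_force: 0.0
```

carry_out:
  commands: [-28.4,-45.7,-4.5,0,0,-0.054,85,-25.9,-47.2,-4.5,0,0,-0.054,85,-23.3,-48.5,-4.5,0,0,-0.054,85,-20.6,-49.7,-4.5,0,0,-0.054,85,-17.9,-50.8,-4.5,0,0,-0.054,85]

```text
t: 1.5
ee_pos: [480.3, 148.1, 450.1]
eef_rot: [-0.282, 3.128, 0.001]
contact_force: [0.8, 1.2, -0.6]
finger_gap: 85.2
grasp_force: 0.0
```

```bash
python3 - <<'E'
from h import *
im=save("wrist","pics/w1.png");s=ctrl.state();print(s["t"],s["ee_pos"],s["eef_rot"],im["eye"])
plan((530,-220,340,1.396,9))
E
```

```text
1.55 [482.74017309 141.76438035 450.81392207] [-2.77332072e-01  3.12735441e+00 -1.96630757e-03] [408.88469317 134.6746641  418.91924044]
[1.9, -40.5, 12.4, -0.0001, 0.0002, 0.0391]
[0.3, -40.5, 12.4, -0.0001, 0.0002, 0.0391]
[-1.2, -40.5, 12.4, -0.0001, 0.0002, 0.0391]
[-2.8, -40.4, 12.4, -0.0001, 0.0002, 0.0391]
[-4.4, -40.3, 12.3, -0.0001, 0.0002, 0.0391]
[-6.0, -40.1, 12.3, -0.0001, 0.0002, 0.0391]
[-7.5, -39.8, 12.3, -0.0001, 0.0002, 0.0391]
[-9.1, -39.5, 12.3, -0.0001, 0.0002, 0.0391]
[-10.6, -39.1, 12.3, -0.0001, 0.0002, 0.0391]
```

View pics/w1.png

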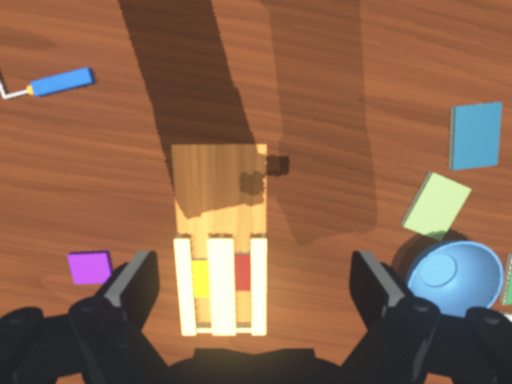

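The wrist view shows the ledge's front corners at (172,145) and (267,144). The cover runs from row 238 to row 335, and the yellow tile is at about (193-208, 260-298).

```bash
python3 - <<'E'
from h import *
im=cams.get_image("wrist")
n=np.round
R=np.array([[-135,-60],[-135,60],[135,-60],[135,60],[-15,-60],[-15,60]],float)
W=np.array([onz(im,u,v,z)[:2] for u,v,z in[(172,145,5),(267,144,5),(181,335,26),(267,334,26),(174,238,26),(267.5,237,26)]])
r0,w0=R.mean(0),W.mean(0);H=(R-r0).T@(W-w0);th=np.arctan2(H[0,1]-H[1,0],H[0,0]+H[1,1])
M=np.array([[np.cos(th),-np.sin(th)],[np.sin(th),np.cos(th)]]);o=w0-M@r0
print("rack",n(o,1),th,n(W-(R@M.T+o),1).tolist())
for q in[(192,260.5),(208,260),(195,298.5),(209,298)]:print("yel rack",n(M.T@(onz(im,*q,15)[:2]-o),1))
print(ctrl.state()["ee_pos"])
plan((530,-220,340,1.396,9))
E
```

```text
rack [605.7 118.7] 0.1810410130112194 [[0.7, 0.4], [0.1, 0.4], [2.6, -2.4], [-0.3, 1.8], [-0.8, -1.0], [-2.4, 0.7]]
yel rack [ 22.4 -41.5]
yel rack [ 21.6 -19.5]
yel rack [ 82.8 -41. ]
yel rack [ 81.9 -20.9]
[481.65856362 144.63474552 450.43591427]
[1.7, -40.8, 12.3, -0.0001, 0.0002, 0.0386]
[0.1, -40.9, 12.3, -0.0001, 0.0002, 0.0386]
[-1.5, -40.8, 12.3, -0.0001, 0.0002, 0.0386]
[-3.0, -40.7, 12.3, -0.0001, 0.0002, 0.0386]
[-4.6, -40.6, 12.3, -0.0001, 0.0002, 0.0386]
[-6.2, -40.4, 12.3, -0.0001, 0.0002, 0.0386]
[-7.7, -40.1, 12.3, -0.0001, 0.0002, 0.0386]
[-9.3, -39.8, 12.3, -0.0001, 0.0002, 0.0386]
[-10.8, -39.4, 12.3, -0.0001, 0.0002, 0.0386]
```

carry_out:
  commands: [1.7,-41,12.3,0,0,0.0386,85,0,-41,12.3,0,0,0.0386,85,-1.5,-41,12.3,0,0,0.0386,85,-3,-41,12.3,0,0,0.0386,85,-4.6,-41,12.3,0,0,0.0386,85]

```text
t: 2.22
ee_pos: [507.8, -54.6, 388.0]
eef_rot: [0.025, 3.141, 0.0]
contact_force: [0.6, 0.5, -0.4]
finger_gap: 84.7
grasp_force: 0.0
```

carry_out:
  commands: [-6.2,-40.4,12.3,0,0,0.0386,85,-7.7,-40.4,12.3,0,0,0.0386,85,-9.3,-39.8,12.3,0,0,0.0386,85,-10.8,-39.4,12.3,0,0,0.0386,85,0,0,0,0,0,0,85]

```text
t: 2.85
ee_pos: [529.7, -218.5, 338.1]
eef_rot: [-0.273, -3.128, 0.002]
contact_force: [0.5, 0.3, 0.4]
finger_gap: 85.0
grasp_force: 0.0
```

carry_out:
  commands: [0,0,0,0,0,0,85,0,0,0,0,0,0,85]

```text
t: 3.1
ee_pos: [530.4, -214.8, 339.3]
eef_rot: [0.263, 3.13, 0.001]
contact_force: [0.3, -0.3, 0.7]
finger_gap: 85.0
grasp_force: 0.0
```

```bash
python3 - <<'E'
from h import *
im=save("wrist","pics/w2.png");s=ctrl.state();print(s["t"],s["ee_pos"],np.abs(s["dq"]).max(),Ro.from_rotvec(s["eef_rot"]).as_matrix()[:,1])
hsv=cv2.cvtColor(im["pixels"],cv2.COLOR_RGB2HSV);m=cv2.inRange(hsv,(100,120,60),(125,255,255))
for c in sorted(cv2.findContours(m,0,2)[0],key=cv2.contourArea)[-3:]:
    q=cv2.boxPoints(cv2.minAreaRect(c));P=np.array([onz(im,*x,74)[:2] for x in q]);print(cv2.contourArea(c),np.round(q).tolist(),np.round(P,1).tolist(),P.mean(0))
E
```

```text
3.15 [ 530.37111803 -214.778609    339.29299843] 0.0027549340313183534 [1.66842303e-01 9.85983445e-01 5.40278381e-04]
3.0 [[327.0, 55.0], [330.0, 55.0], [331.0, 60.0], [328.0, 60.0]] [[438.6, -150.0], [438.5, -148.3], [441.9, -148.0], [441.9, -149.7]] [ 440.2207589  -148.99828604]
203.5 [[345.0, 45.0], [406.0, 8.0], [417.0, 25.0], [356.0, 62.0]] [[433.7, -137.5], [417.0, -95.6], [429.0, -89.0], [446.1, -131.3]] [ 431.45073842 -113.34374211]
2631.0 [[206.0, 137.0], [229.0, 137.0], [230.0, 261.0], [207.0, 261.0]] [[478.3, -241.1], [480.9, -224.8], [576.6, -242.0], [573.8, -260.2]] [ 527.39535726 -242.02094871]
```

View pics/w2.png

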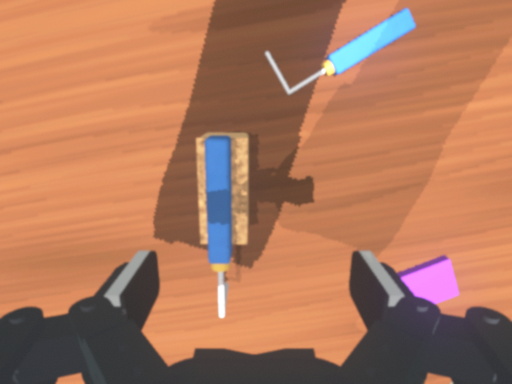

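The large pick's handle is at (206-230, 137-261) and its shank end at about (221,315), with the small one at (345-415, 10-70). I'll grip at x=15 on the handle.

```bash
python3 - <<'E'
from h import *
plan((543.1,-244,290,1.391,2),(543.1,-244,227.5,1.391,3))
E
```

```text
[-8.7, -13.4, 24.6, 0.0003, 0.0002, 0.0061]
[-8.8, -13.3, 24.6, 0.0003, 0.0002, 0.0061]
[0.0, 0.0, 20.8, 0.0, 0.0, 0.0]
[0.0, 0.0, 20.8, 0.0, 0.0, 0.0]
[0.0, 0.0, 20.8, 0.0, 0.0, 0.0]
```

carry_out:
  commands: [-8.7,-13.4,24.6,0,0,0.006,85,-8.8,-13.3,24.6,0,0,0.006,85,0,0,20.8,0,0,0,60,0,0,20.8,0,0,0,40,0,0,10,0,0,0,40]

```text
t: 3.78
ee_pos: [542.8, -244.3, 237.5]
eef_rot: [-0.283, -3.128, -0.001]
contact_force: [-0.2, -0.0, 0.7]
finger_gap: 39.9
grasp_force: 0.0
```

carry_out:
  commands: [0,0,5,0,0,0,40,0,0,0,0,0,0,40,0,0,0,0,0,0,40,0,0,0,0,0,0,40]

```text
t: 4.28
ee_pos: [543.0, -245.2, 233.7]
eef_rot: [0.284, 3.128, -0.0]
contact_force: [0.5, 0.0, -0.6]
finger_gap: 40.1
grasp_force: 0.0
```

```bash
python3 - <<'E'
from h import *
save("wrist","pics/w3.png");print(ctrl.state()["ee_pos"],ctrl.state()["finger_gap"]);plan((543.1,-244,227.5,1.391,1))
E
```

```text
[ 542.9197436  -245.13367222  233.61182096] 39.922325671462936
[0.0, 1.1, 6.1, -0.0, 0.0006, -0.0014]
```

View pics/w3.png

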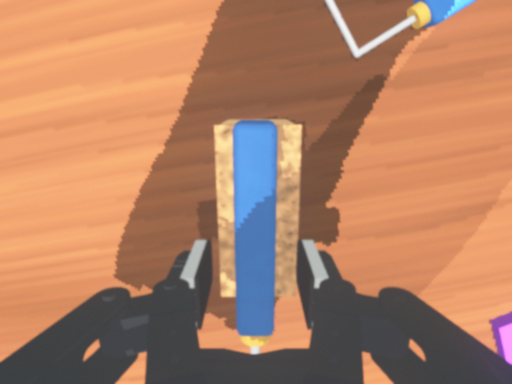

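The handle (columns 234-276) is centred and parallel between the fingers (211 and 302). Now lower 6 mm and close.

carry_out:
  commands: [0,0.5,6,0,0,0,40,0,0,0,0,0,0,30,0,0,0,0,0,0,22,0,0,0,0,0,0,10,0,0,0,0,0,0,0]

```text
t: 4.95
ee_pos: [542.9, -244.8, 227.4]
eef_rot: [0.284, 3.128, -0.0]
contact_force: [-1.1, 0.9, 3.0]
finger_gap: 16.9
grasp_force: 58.8
```

carry_out:
  commands: [0,0,0,0,0,0,0,0,0,0,0,0,0,0]

```text
t: 5.2
ee_pos: [542.9, -244.7, 227.4]
eef_rot: [0.284, 3.128, -0.0]
contact_force: [-1.8, -0.3, 4.5]
finger_gap: 16.9
grasp_force: 59.0
```

```bash
python3 - <<'E'
from h import *
plan((543,-244.7,300,1.39,2),(540,-20,450,1.752,8))
E
```

```text
[-0.0, 0.0, -36.3, -0.0001, 0.0001, -0.0003]
[-0.0, 0.0, -36.3, -0.0001, 0.0001, -0.0003]
[5.4, 27.6, -18.8, 0.0, 0.0, -0.0453]
[4.2, 27.8, -18.7, 0.0, 0.0, -0.0453]
[2.9, 27.9, -18.8, 0.0, 0.0, -0.0453]
[1.6, 28.0, -18.8, 0.0, 0.0, -0.0453]
[0.4, 28.1, -18.8, 0.0, 0.0, -0.0453]
[-0.9, 28.1, -18.8, 0.0, 0.0, -0.0453]
[-2.2, 28.0, -18.8, 0.0, 0.0, -0.0453]
[-3.4, 27.9, -18.8, 0.0, 0.0, -0.0453]
```

carry_out:
  commands: [0,0,-15,0,0,0,0,0,0,-30,0,0,0,0,0,0,-27.5,0,0,0,0,5.4,27.6,-18.8,0,0,-0.0453,0,4.2,27.8,-18.7,0,0,-0.0453,0]

```text
t: 5.82
ee_pos: [542.0, -187.9, 338.7]
eef_rot: [0.141, 3.138, -0.0]
contact_force: [-0.4, 0.4, -0.6]
finger_gap: 16.8
grasp_force: 58.7
```

carry_out:
  commands: [2.9,27.9,-18.8,0,0,-0.0453,0,1.6,28,-18.8,0,0,-0.0453,0,0.4,28.1,-18.8,0,0,-0.0453,0,-0.9,28.1,-18.8,0,0,-0.0453,0,-2.2,28,-18.8,0,0,-0.0453,0]

```text
t: 6.45
ee_pos: [540.0, -47.3, 432.6]
eef_rot: [-0.215, 3.134, -0.0]
contact_force: [-0.6, -0.0, -1.0]
finger_gap: 16.5
grasp_force: 58.6
```

carry_out:
  commands: [-3.4,27.9,-18.8,0,0,-0.0453,0,0,0,0,0,0,0,0,0,0,0,0,0,0,0,0,0,0,0,0,0,0,0,0,0,0,0,0,0]

```text
t: 7.08
ee_pos: [539.9, -20.6, 449.7]
eef_rot: [0.282, -3.128, 0.0]
contact_force: [-0.2, -0.6, -1.2]
finger_gap: 16.9
grasp_force: 58.6
```

```bash
python3 - <<'E'
from h import *
im=save("wrist","pics/w4.png");s=ctrl.state();print(s["t"],s["ee_pos"],s["finger_gap"],np.abs(s["dq"]).max(),im["eye"])
import pickle;pickle.dump(im,open("w4.pkl","wb"))
b=cv2.imread("pics/w4.png");cv2.imwrite("pics/w4c.png",cv2.resize(b[60:360,200:500],None,fx=2,fy=2,interpolation=cv2.INTER_CUBIC))
E
```

```text
7.125 [539.93049289 -20.40528967 449.72622395] 16.617019282571235 0.0029342874359218484 [468.46189883 -34.04626912 418.61310849]
```

View pics/w4c.png

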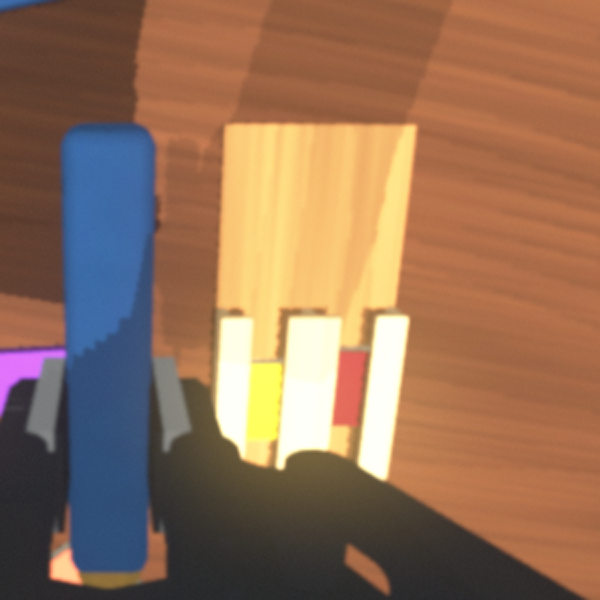

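The crop shows the pick held straight. The ledge's front corners are at crop (223,125) and (417,125). The cover front is at row 316, with slit edges at columns 252, 288, 341 and 376. The yellow tile spans rows 362-440.

```bash
python3 - <<'E'
from h import *
import pickle
im=pickle.load(open("w4.pkl","rb"));n=np.round
f=lambda x,y,z:onz(im,x/2+200-.25,y/2+60-.25,z)[:2]
L=[(223,125,5,-135,-60),(417,125,5,-135,60),(218,317,26,-15,-60),(409,315,26,-15,60),(252,317,26,-15,-40.5),(288,316,26,-15,-16.5),(341,316,26,-15,16.5),(376,316,26,-15,40.5)]
R=np.array([l[3:] for l in L],float);W=np.array([f(*l[:3]) for l in L])
r0,w0=R.mean(0),W.mean(0);H=(R-r0).T@(W-w0);th=np.arctan2(H[0,1]-H[1,0],H[0,0]+H[1,1])
M=np.array([[np.cos(th),-np.sin(th)],[np.sin(th),np.cos(th)]]);o=w0-M@r0
print("rack",n(o,1),th,n((W-o)@M-R,1).tolist())
for q in[(265,362),(263,440)]:print("yel rack",n(M.T@(f(*q,15)-o),1))
E
```

```text
rack [602.  124.2] 0.18329117194073435 [[1.5, -0.5], [0.9, 1.2], [-0.1, -1.9], [-0.9, 1.4], [-0.0, 0.3], [-0.6, -0.6], [-0.4, 0.6], [-0.3, -0.6]]
yel rack [ 21.2 -26.9]
yel rack [ 80.4 -24.2]
```

```bash
python3 - <<'E'
from h import *
plan((615.2,98,275,1.753,7))
E
```

```text
[-13.6, 14.7, 24.9, -0.0, -0.0001, -0.0003]
[-13.6, 14.7, 25.0, -0.0, -0.0001, -0.0003]
[-13.6, 14.7, 25.0, -0.0, -0.0001, -0.0003]
[-13.6, 14.7, 25.0, -0.0, -0.0001, -0.0003]
[-13.6, 14.7, 25.0, -0.0, -0.0001, -0.0003]
[-13.6, 14.7, 25.0, -0.0, -0.0001, -0.0003]
[-13.6, 14.7, 25.0, -0.0, -0.0001, -0.0003]
```

carry_out:
  commands: [-13.6,14.7,25,0,0,0,0,-13.6,14.7,25,0,0,0,0,-13.6,14.7,25,0,0,0,0,-13.6,14.7,25,0,0,0,0,-13.6,14.7,25,0,0,0,0]

```text
t: 7.75
ee_pos: [594.0, 64.9, 323.9]
eef_rot: [0.283, -3.128, 0.0]
contact_force: [0.6, -0.2, -0.9]
finger_gap: 17.2
grasp_force: 58.7
```

carry_out:
  commands: [-13.6,14.7,25,0,0,0,0,-13.6,14.7,25,0,0,-0.002,0,0,0,0,0,0,0,0,0,0,0,0,0,0,0,0,0,0,0,0,0,0]

```text
t: 8.38
ee_pos: [615.2, 97.6, 276.0]
eef_rot: [-0.286, 3.127, 0.0]
contact_force: [0.1, -0.5, -1.7]
finger_gap: 16.6
grasp_force: 58.7
```

```bash
python3 - <<'E'
from h import *
im=save("scene","pics/s2.png");s=ctrl.state();print(s["t"],s["ee_pos"],s["finger_gap"]);plan((615.2,98,226,1.753,4))
b=cv2.imread("pics/s2.png");cv2.imwrite("pics/s2c.png",cv2.resize(b[110:260,250:430],None,fx=4,fy=4,interpolation=cv2.INTER_CUBIC))
E
```

```text
8.425 [615.12577004  97.74336273 275.93739876] 16.736162182761753
[-0.0, 0.1, 12.5, 0.0, 0.0003, 0.0]
[-0.0, 0.1, 12.5, 0.0, 0.0003, 0.0]
[-0.0, 0.1, 12.5, 0.0, 0.0003, 0.0]
[-0.0, 0.1, 12.5, 0.0, 0.0003, 0.0]
```

View pics/s2c.png

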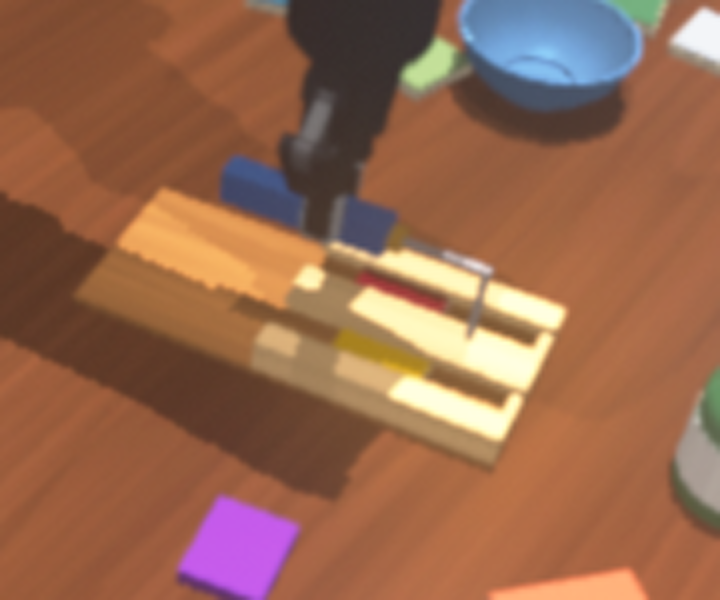

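The tip is at crop (472,335), above the slit and behind the yellow tile (crop 335-430, 330-375). I'll check the tip numerically.

```bash
python3 - <<'E'
from h import *
im=cams.get_image("scene");th=.182
M=np.array([[np.cos(th),-np.sin(th)],[np.sin(th),np.cos(th)]]);o=np.array([602.2,124.6])
f=lambda x,y,z:np.round((onz(im,x/4+250-.4,y/4+110-.4,z)[:2]-o)@M,1)
print("tip",f(472,335,58.6),"bend",f(489,270,111))
print("yellow front/back near slit",f(336,340,15),f(428,372,15),"slit back corners",f(508,400,26),f(522,393,26))
print("cover corners (135,-60)",f(490,440,26),"(135,60)",f(566,312,26),"ledge (-135,60)",f(163,188,5))
E
```

```text
tip [ 99.6 -24.2] bend [100.  -28.1]
yellow front/back near slit [ 23.2 -23.3] [ 80.1 -20.3] slit back corners [129.5 -28.8] [134.8 -19.5]
cover corners (135,-60) [130.6 -63. ] (135,60) [136.8  58.5] ledge (-135,60) [-134.    60.3]
```

The tip is inside the slit limits and about 20 mm behind the tile, so I'll descend.

carry_out:
  commands: [0,-1,12.5,0,0,0,0,0,0,12.5,0,0,0,0,0,0,8,0,0,0,0,0,0,8,0,0,0,0,0,0,0,0,0,0,0]

```text
t: 9.1
ee_pos: [615.1, 97.4, 233.2]
eef_rot: [0.287, -3.127, 0.001]
contact_force: [1.2, 0.1, -0.8]
finger_gap: 16.3
grasp_force: 58.7
```

carry_out:
  commands: [0,0,4,0,0,0,0,0,0,4,0,0,0,0,0,0,0,0,0,0,0,0,0,0,0,0,0,0]

```text
t: 9.6
ee_pos: [615.3, 97.5, 226.1]
eef_rot: [-0.287, 3.128, -0.0]
contact_force: [-0.8, -0.6, -1.2]
finger_gap: 16.9
grasp_force: 58.7
```

carry_out:
  commands: [7,0,0,0,0,0,0,6,0,0,0,0,0,0,5,0,0,0,0,0,0,5,0,0,0,0,0,0,5,0,0,0,0,0,0]

```text
t: 10.22
ee_pos: [587.4, 92.3, 226.1]
eef_rot: [-0.287, 3.128, 0.0]
contact_force: [0.1, -0.0, -0.0]
finger_gap: 16.8
grasp_force: 58.7
```

carry_out:
  commands: [6,0,0,0,0,0,0,6,0,0,0,0,0,0,6,0,0,0,0,0,0,6,0,0,0,0,0,0,6,0,0,0,0,0,0]

```text
t: 10.85
ee_pos: [557.8, 86.8, 226.0]
eef_rot: [-0.287, 3.128, -0.0]
contact_force: [0.6, -0.3, -1.0]
finger_gap: 16.6
grasp_force: 58.7
```

```bash
python3 - <<'E'
from h import *
im=save("scene","pics/s3.png");s=ctrl.state();print(s["t"],s["ee_pos"],s["contact_force"],s["eef_rot"])
p=(s["ee_pos"][:2]-np.array([602.2,124.6]));th=.182;print("rack tcp",p@np.array([[np.cos(th),-np.sin(th)],[np.sin(th),np.cos(th)]]))
b=cv2.imread("pics/s3.png");cv2.imwrite("pics/s3c.png",cv2.resize(b[110:260,250:430],None,fx=4,fy=4,interpolation=cv2.INTER_CUBIC))
E
```

```text
10.9 [557.19474702  86.66141389 225.94841051] [-0.44746081 -1.22169132 -1.87882238] [ 2.87141552e-01 -3.12777337e+00  6.07942248e-05]
rack tcp [-51.12869773 -29.16616842]
```

View pics/s3c.png

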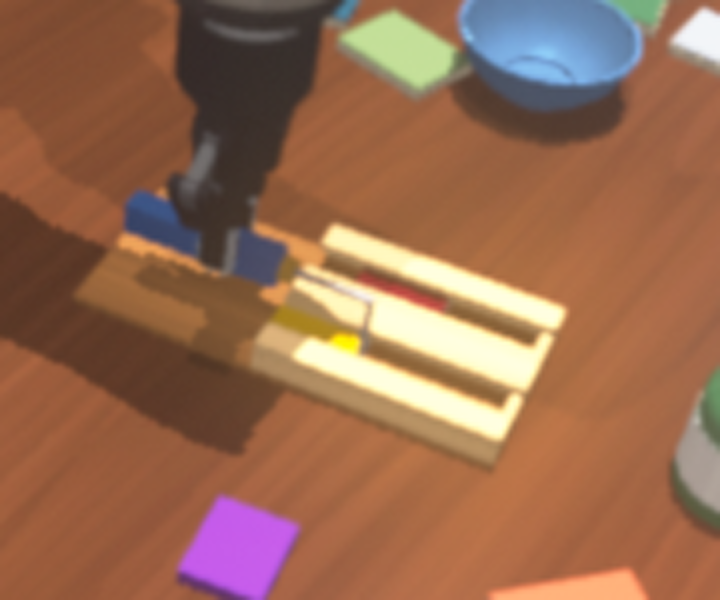

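The tile is following the pick: its yellow top is at crop (275-362, 310-350), the front edge is at the mouth, and the tip is right behind it. The maroon tile hasn't moved. I'll keep dragging.

carry_out:
  commands: [8,0,0,0,0,0,0,9,0,0,0,0,0,0,9,0,0,0,0,0,0,9,0,0,0,0,0,0,9,0,0,0,0,0,0]

```text
t: 11.52
ee_pos: [514.3, 78.8, 226.0]
eef_rot: [0.287, -3.128, -0.0]
contact_force: [-0.7, -0.7, -0.5]
finger_gap: 16.7
grasp_force: 58.7
```

carry_out:
  commands: [9,0,0,0,0,0,0,9,0,0,0,0,0,0,8,0,0,0,0,0,0,6,0,0,0,0,0,0,4,0,0,0,0,0,0]

```text
t: 12.15
ee_pos: [479.2, 72.3, 226.0]
eef_rot: [0.287, -3.128, 0.0]
contact_force: [1.1, -0.3, -1.4]
finger_gap: 17.2
grasp_force: 58.7
```

carry_out:
  commands: [1,0,0,0,0,0,0,0,0,0,0,0,0,0,0,0,0,0,0,0,0,-6,0,0,0,0,0,0,-6,0,0,0,0,0,0]

```text
t: 12.78
ee_pos: [491.0, 74.5, 226.0]
eef_rot: [-0.287, 3.128, 0.0]
contact_force: [0.2, -0.0, -0.1]
finger_gap: 16.9
grasp_force: 58.7
```

```bash
cat > y.py <<'E'
from h import *
th=.182;M=np.array([[np.cos(th),-np.sin(th)],[np.sin(th),np.cos(th)]]);o=np.array([602.2,124.6])
for nm in("scene","top"):
    im=cams.get_image(nm);m=cv2.inRange(cv2.cvtColor(im["pixels"],cv2.COLOR_RGB2HSV),(25,170,60),(35,255,255))
    box=np.zeros_like(m);s=np.s_[140:230,260:400] if nm=="scene" else np.s_[95:235,140:225];box[s]=m[s]
    cs=cv2.findContours(box,0,2)[0]
    if cs:
        c=max(cs,key=cv2.contourArea);print(nm,cv2.contourArea(c),[np.round((onz(im,*q,15)[:2]-o)@M,1).tolist() for q in cv2.boxPoints(cv2.minAreaRect(c))])
s=ctrl.state();print(s["t"],s["ee_pos"],(s["ee_pos"][:2]-o)@M)
E
python3 y.py; python3 -c "
from h import *
plan((483,75,300,1.754,4),(540,-20,350,1.6,4),(543,-244.7,300,1.39,7))"
```

```text
scene 74.0 [[-92.4, -26.7], [-87.7, 19.3], [-39.1, -7.6], [-45.0, -51.4]]
12.875 [491.20196354  74.52672483 226.01443968] [-118.22786349  -29.15594758]
[2.0, 0.5, -18.5, -0.0, 0.0001, -0.0]
[2.0, 0.5, -18.5, -0.0, 0.0001, -0.0]
[2.0, 0.5, -18.5, -0.0, 0.0001, -0.0]
[2.0, 0.5, -18.5, -0.0, 0.0001, -0.0]
[-9.7, -25.9, -12.5, 0.0, 0.0, 0.0385]
[-10.7, -25.6, -12.5, 0.0, 0.0, 0.0385]
[-11.7, -25.1, -12.5, 0.0, 0.0, 0.0385]
[-12.6, -24.7, -12.5, 0.0, 0.0, 0.0385]
[0.5, -32.1, 7.1, 0.0, 0.0, 0.03]
[-0.5, -32.1, 7.1, 0.0, 0.0, 0.03]
[-1.4, -32.1, 7.1, 0.0, 0.0, 0.03]
[-2.4, -32.0, 7.1, 0.0, 0.0, 0.03]
[-3.3, -31.9, 7.1, 0.0, 0.0, 0.03]
[-4.3, -31.8, 7.1, 0.0, 0.0, 0.03]
[-5.2, -31.7, 7.1, 0.0, 0.0, 0.03]
```

carry_out:
  commands: [0,0,-12,0,0,0,0,0,0,-20,0,0,0,0,0,0,-20,0,0,0,0,0,0,-20,0,0,0,0,-9.7,-25.9,-12.5,0,0,0.0385,0]

```text
t: 13.5
ee_pos: [504.5, 51.4, 312.1]
eef_rot: [-0.23, 3.132, 0.002]
contact_force: [1.1, -0.5, -1.5]
finger_gap: 16.9
grasp_force: 58.8
```

carry_out:
  commands: [-10.7,-25.6,-12.5,0,0,0.0385,0,-11.7,-25.1,-12.5,0,0,0.0385,0,-12.6,-24.7,-12.5,0,0,0.0385,0,0.5,-32.1,7,0,0,0.03,0,-0.5,-32.1,7,0,0,0.03,0]

```text
t: 14.12
ee_pos: [548.6, -87.5, 334.3]
eef_rot: [0.054, 3.141, -0.001]
contact_force: [0.1, -0.5, -0.8]
finger_gap: 16.6
grasp_force: 58.7
```

carry_out:
  commands: [-1.4,-32.1,7,0,0,0.03,0,-2.4,-32,7,0,0,0.03,0,-3.3,-32,7,0,0,0.03,0,-4.3,-32,7,0,0,0.03,0,-5.2,-31.7,7,0,0,0.03,0]

```text
t: 14.75
ee_pos: [550.0, -248.5, 299.0]
eef_rot: [-0.289, -3.128, 0.001]
contact_force: [0.6, 0.3, -0.9]
finger_gap: 17.2
grasp_force: 58.7
```

carry_out:
  commands: [0,0,0,0,0,0,0,0,0,0,0,0,0,0]

```text
t: 15.0
ee_pos: [550.2, -246.4, 299.0]
eef_rot: [-0.286, -3.128, 0.0]
contact_force: [0.8, -0.3, -0.6]
finger_gap: 16.7
grasp_force: 58.8
```

```bash
python3 y.py; python3 -c "
from h import *
plan((542.9,-244.7,228.5,1.3899,4))"
```

```text
scene 284.5 [[-100.5, -33.6], [-102.3, 18.6], [-35.2, -4.9], [-35.6, -54.5]]
15.1 [ 550.53018398 -245.35650249  299.16451872] [-117.77740071 -354.4941008 ]
[1.9, -0.2, 17.7, 0.0001, -0.0, 0.0001]
[1.9, -0.2, 17.7, 0.0001, -0.0, 0.0001]
[1.9, -0.2, 17.7, 0.0001, -0.0, 0.0001]
[1.9, -0.2, 17.7, 0.0001, -0.0, 0.0001]
```

carry_out:
  commands: [1.9,0,20,0,0,0,0,1.9,0,20,0,0,0,0,1.9,0,16,0,0,0,0,1.9,0,8,0,0,0,0,0,0,4,0,0,0,0]

```text
t: 15.72
ee_pos: [542.9, -244.2, 230.9]
eef_rot: [-0.284, -3.129, 0.0]
contact_force: [0.5, -0.5, -0.9]
finger_gap: 16.8
grasp_force: 58.8
```

carry_out:
  commands: [0,0,1,0,0,0,0,0,0,0,0,0,0,0,0,0,0,0,0,0,0]

```text
t: 16.1
ee_pos: [543.0, -244.4, 230.4]
eef_rot: [0.284, 3.128, -0.0]
contact_force: [-0.7, -0.8, -0.8]
finger_gap: 16.5
grasp_force: 58.8
```

carry_out:
  commands: [0,0,1.5,0,0,0,0,0,0,1.5,0,0,0,0,0,0,0,0,0,0,0,0,0,0,0,0,0,0]

```text
t: 16.6
ee_pos: [542.9, -244.3, 227.3]
eef_rot: [0.284, 3.129, 0.0]
contact_force: [-2.3, 1.8, 7.5]
finger_gap: 16.7
grasp_force: 59.8
```

carry_out:
  commands: [0,0,0,0,0,0,20,0,0,0,0,0,0,26,0,0,0,0,0,0,36,0,0,0,0,0,0,46,0,0,0,0,0,0,46]

```text
t: 17.23
ee_pos: [542.9, -244.3, 227.0]
eef_rot: [-0.284, -3.129, 0.0]
contact_force: [0.5, 0.4, 0.4]
finger_gap: 46.0
grasp_force: 0.0
```

carry_out:
  commands: [0,0,-15,0,0,0,46,0,0,-30,0,0,0,46,0,0,-40,0,0,0,60,40,0,-40,0,0,0,60,45,-10,-30,0,0,0,60]

```text
t: 17.85
ee_pos: [456.8, -238.7, 384.1]
eef_rot: [0.282, 3.127, -0.0]
contact_force: [0.2, -0.8, 0.5]
finger_gap: 60.3
grasp_force: 0.0
```

carry_out:
  commands: [10,-40,-10,0,0,0,60,0,-40,0,0,0,0,60,0,-40,0,0,0,0,60,0,0,0,0,0,0,60,0,0,0,0,0,0,60]

```text
t: 18.48
ee_pos: [426.0, -354.8, 392.5]
eef_rot: [0.284, 3.128, 0.0]
contact_force: [0.0, 1.0, -0.3]
finger_gap: 59.5
grasp_force: 0.0
```

```bash
python3 - <<'E'
from h import *
im=save("top","pics/end.png");b=cv2.imread("pics/end.png")
c=lambda y,x,h,w:cv2.resize(b[y:y+h,x:x+w],None,fx=4,fy=4,interpolation=cv2.INTER_CUBIC)
cv2.imwrite("pics/endc.png",np.hstack([c(92,140,143,85),c(140,275,143,110)]))
m=cv2.inRange(cv2.cvtColor(im["pixels"],cv2.COLOR_RGB2HSV),(100,120,60),(125,255,255));k=np.zeros_like(m);k[150:230,335:375]=m[150:230,335:375]
q=cv2.boxPoints(cv2.minAreaRect(max(cv2.findContours(k,0,2)[0],key=cv2.contourArea)));print(np.round([onz(im,*x,74)[:2] for x in q],1).tolist(),ctrl.state()["t"])
E
```

```text
[[482.0, -221.8], [578.6, -237.8], [575.8, -257.1], [479.2, -240.8]] 18.525
```

View pics/endc.png

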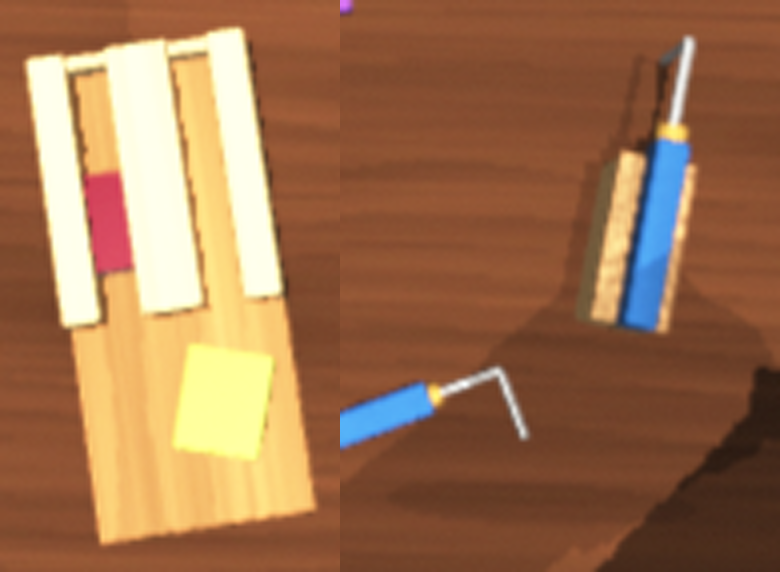

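The yellow tile lies flat on the ledge at crop (173-273, 345-460), well clear of the mouths. The maroon tile is unmoved and the pick is back in its original place, so I'm handing in.

```bash
python3 -c "
from h import *
print(ticket.finish_job())"
```

```text
the job is handed in; nothing more can be done
None
```

The job is handed in (no verdict was returned): in the last picture, at 18.5 s, the yellow tile lies flat on the front ledge clear of its lane, the pick is back on its rest within about 2 mm, and the maroon tile looks unmoved.

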